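Set the tray-bake cutting guide in the green catch

ROBOT

A 6-joint arm with a two-finger parallel gripper is mounted at the origin on the work surface. World frame = base frame: x ahead of the robot, y to its left, z up, the work surface at z = 0. Lengths are in mm, angles in rad, forces in N, time in s.
With the tool pointing down it reaches from about 325 to 775 mm from the base axis. Payload 5.5 kg.
Tool frame: the origin (TCP) lies between the finger pads; the fingertips stand 22 mm ahead of it and the grasp point (between the pads) lies 3 mm ahead of it (r.finger_overhang is the distance from the TCP to the fingertips, in mm); z points along the fingers, x is the direction in which the jaws open and shut, and the axes are right-handed (so a half turn about z gives the same grasp; the last joint's range is limited). The gripper opens to 88 mm and grips with 3 to 60 N. Pads are 20 mm wide; open, the fingers measure 115 mm over their backs; the gripper's body (75 mm by 178 mm) begins 61 mm behind the grasp point.
Start: joints at [1.095, 0.091, 1.231, -0, 1.82, -0.057], TCP at [244.005, 548.159, 244.631] pointing down, gripper open.
Joint ranges: [-2.87, 2.87], [-0.86, 2.18], [0.17, 2.46], [-1.51, 4.65], [0.06, 2.69], [-2.65, 2.65]. Speed limits (rad/s): [2.57, 2.57, 3.01, 3.14, 3.14, 3.14].

INTERFACE

Orientations are given as [roll, pitch, yaw] about the fixed x, y, z axes, in that order (R = Rz(yaw) Ry(pitch) Rx(roll)).
In Python, from cell import get_state, cams, ticket, r gives the robot as it stands. The module is installed in compiled form; this text tells all that it offers.
- The arm moves only by the tool move_arm, never from a script. Its argument "deltas" is a list of rows, each a list of 3 entries, a list of its own where there are three numbers: the opening, from 0 (shut) to 1 (fully open), then the shift along the tool's x, y, z in mm, then the turn, a rotation vector about the tool's x, y, z in degrees. In form: [[hand, [dx, dy, dz], [rx, ry, rz]], ...]. A call has 1 to 12 rows; each row is the pose to reach, as a shift and turn from the pose measured when the call began, along the tool's axes at that moment; what a row does not reach only later rows make up. A row lasts 1/12 s, in which the tool goes at most 41.7 mm and 7.16 degrees, less where a joint would pass 70% of its speed; a pose out of reach is approached as far as the arm can. A call with a gripper value outside its range is refused whole. The fingers move at their own pace and stop on an object; "squeeze" is the grip in N (left out, the last holds). Time passes only in rows, so rows that repeat a pose let the fingers close. It gives the time, the measured TCP pose, the force and the opening at its end, in the units of the state.
- get_state(): the state, without advancing time (a new reading comes with each control period).
- cams.camera(name): name is "side" or "top"; returns a dict with "image" (384x512x3 uint8, red, green, blue), "fx", "fy", "cx", "cy" (pixels), "R" (3x3) and "t" (3): a world point X has camera coordinates R X + t. Camera axes: x right, y down, z forward; pixel columns grow to the right and rows downward; lengths in mm; the calibration is good to about 2 mm. A picture is of the moment at which its call begins. There is no depth.
- ticket.job_done(): hands the job in, once; it reports no verdict.
Trained networks look in the newest picture that a camera, given by its name, has taken for a name from the list of things; names that differ only in an ending like _2 or _b are one class to them, and where a whole thing is asked for, a point or a joint stands for the part that bears it (a point fixed in the world has none). Each returns a list of dicts, best first, with "score" (0 to 1); they miss things now and then, are a little off and sometimes report something else, mostly with a low value. They report only what shows in the picture. A call takes as long as a camera call.
- cams.look_for(camera, label): "location" ([x, y, z] in mm, in the coordinates of the camera as it stood for that picture, good to about 4 mm: the middle of the surface that is visible of it).
- cams.regions_of(camera, label): "pixels" (384x512 bool, what is visible of it).
- cams.landmark_of(camera, label): "location" ([x, y, z] in mm, in the coordinates of the camera as it stood for that picture, good to about 4 mm: a listed point, or the origin of a listed thing).
The state is a dict: "clock": time; "qpos": joint angles; "joint_vel": joint speeds; "effort": joint torques, N m; "position": TCP position; "orientation": TCP orientation; "ft_force": force on the tool from outside, world axes, zero at the start; "wrist_torque": the same for the moment, N m; "finger_gap": opening from 0.0 (shut) to 1.0 (fully open).
Only numpy, scipy, OpenCV 4.12 (cv2) and the standard library are available. Lean on these libraries where they do the work, as an engineer would, in place of code of your own. Each camera call takes 0.05 s, during which the arm holds its last target. There are 200 camera calls.

TASK

Push the sliding cutting guide along its rail by its blue post until it drops into the catch with the green tab, and leave it seated there on its own. The catch with the orange tab may stand in the way, in which case push on over it. Only push the guide: do not lift it, and leave the other things on the board and counter where they are.

Things in the scene. Friction and masses are not known exactly. Their poses are not given: they have to be found in the camera images.
- station: White board (10 mm thick, 500 mm along y, from 130 mm on the -x to 310 mm on the +x side of the rail) fixed to the counter. It bears a pan of baked bars (+x side, rim 30 mm above the counter) and a straight aluminium rail, 36 mm wide and 460 mm long, along the station's y axis, its top 30 mm above the counter. Origin: at counter level under the rail's centre.
- post_top (a point): Centre of the top face of the guide's blue push post, an upright block 40 mm across the rail (x) by 30 mm along it (y), from 51 to 105 mm above the counter, over the middle of the rail. Below it is a dark plate 36 mm long along the rail, 42 to 52 mm above the counter. The guide starts at the station's -y end and has to be pushed towards the station's +y.
- shoe (a joint): How far the guide has slid, in m: 0 at the -y end (190 mm from the rail's centre), growing towards the station's +y to 0.38. Sliding takes about 1 N. At a catch the push needed grows to 4 to 8 N as the guide climbs the first ridge, then falls off and the guide jumps on by itself into the pocket. It can be pushed out over either ridge with the same force.
- roller (a joint): How far the sprung roller under the guide has been pushed up, in m: 0 on the plain rail, about 0.005 on the crest of a ridge, about 0.0006 in a pocket. A spring presses it down with 6 to 9 N. A small yellow pin on the -x side of the post's plate shows it.
- guide (a joint): How far the guide (post, plate and straightedge, 0.25 to 0.45 kg) has been lifted, in m: 0 as it should stay; above 0.01 counts as lifted. The straightedge is a 4 mm thick steel strip from the post over the pan, out to 268 mm on the +x side of the rail, 34 to 60 mm above the counter, and moves with the post.
- green_catch: Green catch fixed on the rail: two rounded ridges across the rail, 5 mm high, crests 12.5 mm either side of the origin, a pocket between them, and a flat green tab 34 mm wide sticking out to 56 mm from the rail's middle on the -x side, 16 mm above the counter. Origin: midway between the ridges, at the rail's top; y along the rail. In the pocket the post's centre is level with the origin.
- orange_catch: Orange catch, the same in shape as the green one and felt in the same way, not wanted. It is either nearer to the start of the guide than the green one or beyond it (at least 80 mm between the two origins).
- cutter: Steel ring cutter, 60 mm across, 35 mm high, standing on the board on the robot's side of the rail; origin at the centre of its underside. Leave alone.
- shaker: Steel shaker, 42 mm across, 68 mm high, standing on the board on the robot's side of the rail; origin at the centre of its underside. Leave alone.
- bottle: Teal drinking bottle, 70 mm across, 200 mm high, on the counter to the left; origin at the centre of its underside. Leave alone.
- mug: White mug, 80 mm across, 90 mm high, on the counter to the right; origin at the centre of its underside. Leave alone.
- jar: Amber jar, 72 mm across, 100 mm high, on the counter to the right; origin at the centre of its underside. Leave alone.
- bowl: Blue bowl, 130 mm across, 50 mm high, on the counter to the left; origin at the centre of its underside. Leave alone.
- tin: Small yellow tin, 60 mm across, 60 mm high, on the counter to the left near the robot; origin at the centre of its underside. Leave alone.

How it is judged (in metres and radians):
At the end, for the whole second after the job is handed in: The guide sits at rest in the pocket of the green catch: the post's centre within 4 mm of the catch's middle along the rail and its roller down (risen less than 2.5 mm), the guide not raised (less than 3 mm); every bystander within 30 mm of where it stood (y of post_top in the frame of green_catch between -0.004 and 0.004 m and value of joint roller below 0.0025 m and value of joint guide below 0.003 m and velocity of joint shoe between -0.005 and 0.005 m/s and distance of each of cutter, shaker, bottle, mug, jar, bowl, tin from where it was at the start of the episode below 0.03 m); the robot touches nothing.
It fails at once if the guide is lifted (raised more than 10 mm) (value of joint guide above 0.01 m).
It fails at once if a bystander is pushed or carried more than 30 mm (distance of any of cutter, shaker, bottle, mug, jar, bowl, tin from where it was at the start of the episode above 0.03 m).
It also fails if it takes over 61 s, if anything falls off the work surface, if the arm or the gripper's body presses on something with over 40 N, if the wrist force passes 120 N, or if a joint passes its speed limit or range.

## Working session

There is one attempt and no reset: what is moved stays moved. The work goes in short steps, Python scripts to look and compute and a tool call to move; the robot and the scene stay as the last step left them, time stands still between calls to the robot, and variables do not carry over. Pictures are saved under pics/ and viewed, on a budget of 10 in all, crops included, one or two more only if the job needs it, and the job is handed in when it is done.

Besides the shell and the picture viewer there is one more tool, called after "Call:" by a JSON object that holds its "op" and its "data". move_arm: Moves the arm, as the interface text tells. Its arguments: {"type":"object","properties":{"deltas":{"type":"array"},"squeeze":{"type":"number"}},"required":["deltas"]}

```bash
mkdir -p pics
cat > h.py <<'E'
import numpy as np, cv2
from cell import get_state, cams, ticket, r
def w(c,p): return c["R"].T@(np.array(p)-np.array(c["t"]))
def shot(n,f=None):
    c=cams.camera(n); c["R"]=np.array(c["R"])
    if f: cv2.imwrite("pics/"+f,c["image"][...,::-1])
    return c
def proj(c,X):
    p=c["R"]@np.array(X)+c["t"]; return [c["fx"]*p[0]/p[2]+c["cx"],c["fy"]*p[1]/p[2]+c["cy"]]
E
python3 - <<'E'
from h import *
np.set_printoptions(precision=1,suppress=True)
ims=[]
for n in("side","top"):
    c=shot(n); ims.append(c["image"][...,::-1])
    cv2.imwrite(f"pics/{n}0.png",ims[-1])
    for l in("station","post_top","green_catch","orange_catch","cutter","shaker","bottle","tin","bowl","mug","jar"):
        print(n,l,[(w(c,d["location"]),round(d["score"],2)) for d in cams.landmark_of(n,l)[:2]])
s=get_state();print(s)
E
```

```text
side station [(array([568.8, -26.5,  -3.5]), 0.96)]
side post_top [(array([ 541.7, -195.1,  107.3]), 0.58)]
side green_catch [(array([588.6,  82.1,  25.3]), 0.58), (array([ 445.9, -126.8,    8.6]), 0.25)]
side orange_catch [(array([558.5, -73.5,  27.8]), 0.66)]
side cutter []
side shaker [(array([ 448.9, -127.5,    9.9]), 0.86), (array([ 454.4, -444.9,   -3.9]), 0.39)]
side bottle [(array([614.4, 427.2,   1.6]), 0.96), (array([463.5, 451.8,   1.3]), 0.2)]
side tin [(array([386.3, 322.2,  -5.7]), 0.57)]
side bowl [(array([590.3,  84.1,  23.2]), 0.71), (array([461.4, 455.2,  -0.1]), 0.57)]
side mug [(array([ 452.7, -444.4,   -5.4]), 0.78)]
side jar [(array([ 621.6, -421.9,    0.2]), 0.86)]
top station [(array([569.8, -26.9,   2.4]), 0.94)]
top post_top [(array([ 540.1, -187.2,  104.7]), 0.7), (array([618.4, 429.3,   1.6]), 0.39)]
top green_catch [(array([591.2,  79.2,  29.2]), 0.49), (array([469.5, 453. ,   3.6]), 0.39)]
top orange_catch [(array([486.9,  61.4,  15.4]), 0.7), (array([570.3, -28.8,   3.5]), 0.59)]
top cutter [(array([488.2,  60.8,  12.7]), 0.61), (array([385.9, 325.6,  -0.8]), 0.48)]
top shaker [(array([ 448.5, -124.4,    6.9]), 0.62)]
top bottle [(array([619. , 430.1,   0.5]), 0.71)]
top tin [(array([386.6, 322.8,  -0.5]), 0.88), (array([ 452.1, -123.4,    6. ]), 0.24)]
top bowl [(array([471.9, 455.8,   1.4]), 0.59)]
top mug [(array([ 460.8, -447. ,    5.4]), 0.66)]
top jar [(array([ 622.7, -422. ,    3. ]), 0.96), (array([488.7,  60.1,  13.2]), 0.65)]
{'clock': 1.2, 'qpos': array([ 1.1,  0.1,  1.2,  0. ,  1.8, -0.1]), 'joint_vel': array([-0., -0.,  0.,  0.,  0.,  0.]), 'effort': array([ -0. , -44.6, -40.6,   0.1,   0. ,  -0. ]), 'position': array([244. , 548.2, 244.6]), 'orientation': array([-3.1,  0. ,  1.2]), 'ft_force': array([ 0.3, -1. , -0.6]), 'wrist_torque': array([ 0., -0.,  0.]), 'finger_gap': 1.0004270966085016}
```

View pics/top0.png

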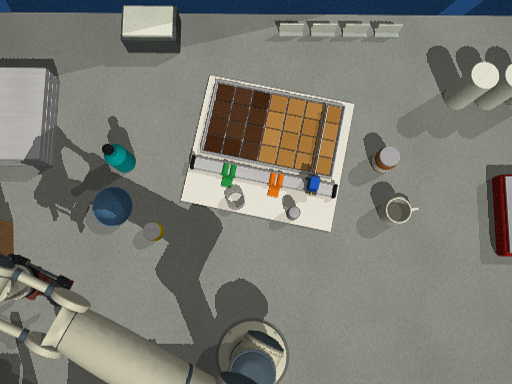

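View pics/side0.png

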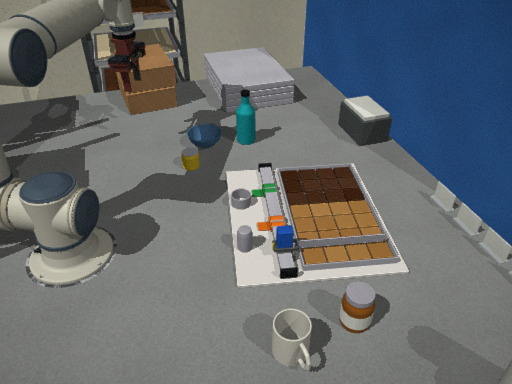

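The pictures show the guide's blue post at (314,184) in top, the orange catch in its way at (276,184) and the green one beyond at (229,174). I'll refine the rail axis and the catch positions by colour.

```bash
cat > m.py <<'E'
from h import *
np.set_printoptions(precision=1,suppress=True)
def back(c,px,z):
    d=np.c_[(px[:,0]-c["cx"])/c["fx"],(px[:,1]-c["cy"])/c["fy"],np.ones(len(px))]@c["R"]
    o=-c["R"].T@np.array(c["t"]); return o+d*((z-o[2])/d[:,2])[:,None]
def blob(c,lo,hi,box,z):
    m=cv2.inRange(cv2.cvtColor(c["image"],cv2.COLOR_RGB2HSV),lo,hi)
    x0,y0,x1,y1=box; k=np.zeros_like(m); k[y0:y1,x0:x1]=m[y0:y1,x0:x1]
    v,u=np.nonzero(k); return back(c,np.c_[u,v].astype(float),z)
E
python3 - <<'E'
from m import *
yaw=-np.radians(10.4); ax=np.array([[np.cos(yaw),np.sin(yaw)],[-np.sin(yaw),np.cos(yaw)]])
S=np.array([569.5,-26.7])
for n,bx in(("top",(190,140,345,220)),("side",(225,160,305,285))):
    c=shot(n)
    for l,lo,hi,z in(("green",(45,120,50),(80,255,255),16),("orange",(5,200,180),(14,255,255),16),("blue",(105,150,60),(125,255,255),105)):
        p=blob(c,lo,hi,bx,z)
        q=(p[:,:2]-S)@ax.T
        print(n,l,len(p),p.mean(0),"st.frame mean",q.mean(0),"x",np.percentile(q[:,0],[2,98]),"y",np.percentile(q[:,1],[2,98]))
        if l!="blue":
            t=q[q[:,0]<-24]; print("  tab y",t[:,1].mean(),np.percentile(t[:,1],[2,98]),len(t))
    m=[d for d in cams.regions_of(n,"station")]; print(len(m),[ (d["score"],d["pixels"].sum()) for d in m])
    # board outline on z=10
    if m:
        k=m[0]["pixels"].astype(np.uint8); v,u=np.nonzero(k); P=back(c,np.c_[u,v].astype(float),10)[:,:2].astype(np.float32)
        print(cv2.minAreaRect(P))
E
```

```text
top green 243 [575.   87.4  16. ] st.frame mean [-15.2 113.2] x [-51.5  19.8] y [ 93. 134.]
  tab y 112.67107645881252 [ 96.7 128.6] 90
top orange 163 [543.1 -68.   16. ] st.frame mean [-18.5 -45.4] x [-52.5  17.7] y [-64.8 -27.8]
  tab y -44.328400437446504 [-58.6 -29.3] 78
top blue 147 [ 534.4 -182.5  105. ] st.frame mean [  -6.4 -159.6] x [-28.9  15.9] y [-174.8 -145.1]
2 [(0.73, np.int64(66)), (0.66, np.int64(18894))]
((491.0303039550781, 64.84182739257812), (62.58482360839844, 51.15332794189453), 15.955188751220703)
side green 156 [572.4  88.6  16. ] st.frame mean [-17.9 113.9] x [-53.9  18.3] y [ 88.4 143.9]
  tab y 103.31858442749923 [ 87.8 118.1] 64
side orange 143 [541.1 -65.   16. ] st.frame mean [-21.  -42.7] x [-55.8  15.6] y [-65.8 -16.2]
  tab y -52.74705881861526 [-66.4 -38.9] 64
side blue 336 [ 524.2 -217.   105. ] st.frame mean [ -10.2 -195.3] x [-31.4  11.2] y [-230.5 -159.1]
1 [(0.86, np.int64(16203))]
((655.8619995117188, -37.73870849609375), (539.7713623046875, 437.8982849121094), 78.77455139160156)
```

```bash
cat >> h.py <<'E'
from scipy.spatial.transform import Rotation as Ro
def delta(pos,yaw):
    s=get_state(); R=Ro.from_euler("xyz",s["orientation"]); G=Ro.from_euler("xyz",[np.pi,0,yaw])
    return R.inv().apply(np.array(pos)-s["position"]), np.degrees((R.inv()*G).as_rotvec())
E
python3 -c "
from h import *
print(delta([528,-244,230],-0.195),get_state()['orientation'])"
```

```text
(array([-608.19669572,  581.59329618,   14.64639365]), array([-2.86143574e-04, -1.21012471e-03,  7.71766520e+01])) [ 3.14158407e+00 -1.81736074e-05  1.15198668e+00]
```

Call:
{"op": "move_arm", "data": {"deltas": [[0,[-608,582,0],[0,0,77.2]],[0,[-608,582,0],[0,0,77.2]],[0,[-608,582,0],[0,0,77.2]],[0,[-608,582,0],[0,0,77.2]],[0,[-608,582,0],[0,0,77.2]],[0,[-608,582,0],[0,0,77.2]],[0,[-608,582,0],[0,0,77.2]],[0,[-608,582,0],[0,0,77.2]],[0,[-608,582,0],[0,0,77.2]],[0,[-608,582,0],[0,0,77.2]],[0,[-608,582,0],[0,0,77.2]],[0,[-608,582,0],[0,0,77.2]]]}}

```text
clock: 2.4
position: [413.1, 75.6, 245.1]
orientation: [-3.141, -0.001, -0.201]
ft_force: [0.2, 0.8, -0.3]
finger_gap: 0.129
```

```bash
python3 -c "
from h import *
print(delta([528,-244,200],-0.195),get_state())"
```

```text
(array([176.18937458, 290.31879177,  45.15532366]), array([-0.02581589, -0.07434978, -0.31734406])) {'clock': 2.4, 'qpos': array([ 9.98860924e-02, -3.97272909e-01,  1.66959038e+00,  5.24847196e-05,
        1.86790245e+00,  3.00440192e-01]), 'joint_vel': array([-1.17651995,  0.17278951, -0.12362844,  0.00253535, -0.04841674,
       -1.30578811]), 'effort': array([  5.70329458, -26.11071825, -39.73068595,  -0.04507241,
         0.45956824,   2.88067728]), 'position': array([413.11088749,  75.58864683, 245.05872245]), 'orientation': array([-3.14113849e+00, -1.29639393e-03, -2.00538994e-01]), 'ft_force': array([ 0.18678302,  0.75772701, -0.27464262]), 'wrist_torque': array([0.0061172 , 0.0899697 , 0.00263962]), 'finger_gap': 0.12890339741467133}
```

Call:
{"op": "move_arm", "data": {"deltas": [[0,[176,290,0],[0,0,0]],[0,[176,290,0],[0,0,0]],[0,[176,290,0],[0,0,0]],[0,[176,290,0],[0,0,0]],[0,[176,290,0],[0,0,0]],[0,[176,290,0],[0,0,0]],[0,[176,290,0],[0,0,0]],[0,[176,290,0],[0,0,0]],[0,[176,290,0],[0,0,0]],[0,[176,290,0],[0,0,0]]]}}

```text
clock: 3.23
position: [527.8, -246.0, 243.5]
orientation: [-3.141, 0.001, -0.204]
ft_force: [0.1, 0.6, 0.2]
finger_gap: 0.003
```

```bash
python3 -c "
from h import *
c=shot('side','side1.png')
for n in('side','top'):
  c=shot(n)
  print([(w(c,d['location']),d['score']) for d in cams.landmark_of(n,'post_top')])
print(delta([528,-244,92],-0.195))"
```

```text
[(array([ 540.13343116, -192.93998924,  105.23686314]), 0.62)]
[(array([ 536.61281111, -186.13881364,  106.83780349]), 0.75)]
(array([  0.21416218,   1.90461758, 154.01559276]), array([-0.02248644, -0.14045997, -0.21250333]))
```

View pics/side1.png

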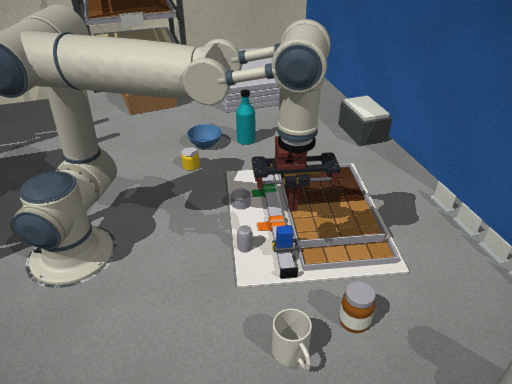

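```bash
python3 -c "
from h import *
s=get_state();print(s['position'],s['finger_gap'],s['clock'])
c=shot('side','side2.png');print(proj(c,s['position']),proj(c,[540,-190,105]))
im=c['image'][80:300,200:400,::-1];cv2.imwrite('pics/s2c.png',cv2.resize(im,None,fx=3,fy=2.7))"
```

```text
[ 527.78393342 -242.07601576  246.01534938] 0.004447304520479468 3.4833
[np.float64(292.0788166584674), np.float64(196.91614052897853)] [np.float64(286.4544661726399), np.float64(227.96598703886457)]
```

View pics/s2c.png

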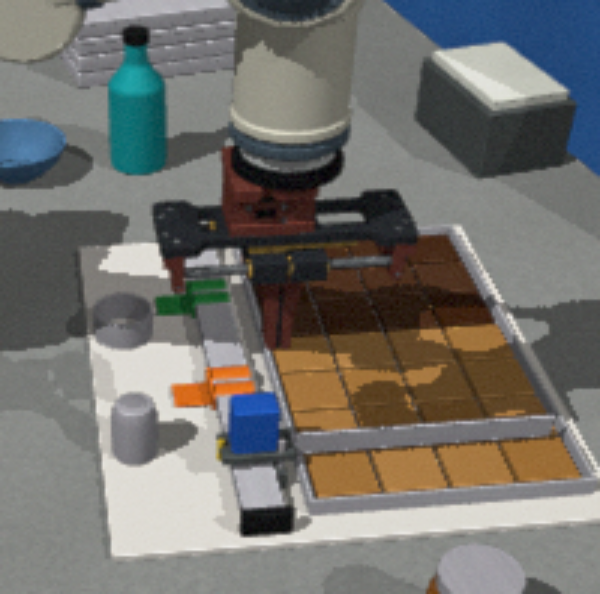

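Closed fingers at crop (280,345), matching the measured TCP; the way down behind the post at crop (253,420) is clear. Descending.

Call:
{"op": "move_arm", "data": {"deltas": [[0,[0,2,40],[0,0,-0.2]],[0,[0,2,80],[0,0,-0.2]],[0,[0,2,115],[0,0,-0.2]],[0,[0,2,140],[0,0,-0.2]],[0,[0,2,154],[0,0,-0.2]],[0,[0,2,154],[0,0,-0.2]],[0,[0,2,154],[0,0,-0.2]]]}}

```text
clock: 4.12
position: [528.0, -243.6, 92.9]
orientation: [-3.141, -0.003, -0.194]
ft_force: [0.2, 0.0, 0.2]
finger_gap: 0.005
```

Call:
{"op": "move_arm", "data": {"deltas": [[0,[0,-3,0],[0,0,0]],[0,[0,-6,0],[0,0,0]],[0,[0,-9,0],[0,0,0]],[0,[0,-12,0],[0,0,0]],[0,[0,-15,0],[0,0,0]],[0,[0,-18,0],[0,0,0]],[0,[0,-20,0],[0,0,0]],[0,[0,-20,0],[0,0,0]]]}}

```text
clock: 4.78
position: [532.0, -223.5, 92.9]
orientation: [-3.141, -0.003, -0.194]
ft_force: [0.5, -0.8, 0.1]
finger_gap: 0.005
```

```bash
python3 -c "
from h import *
s=get_state();print(s['position'],s['orientation'],s['ft_force'],s['clock'])
c=shot('side');im=c['image'][100:300,200:350,::-1];cv2.imwrite('pics/s3.png',cv2.resize(im,None,fx=3,fy=3))"
```

```text
[ 531.98185365 -223.46811728   92.94845819] [-3.14122445e+00 -3.01782398e-03 -1.93758489e-01] [ 0.47328074 -0.8493448   0.0884402 ] 4.7833
```

View pics/s3.png

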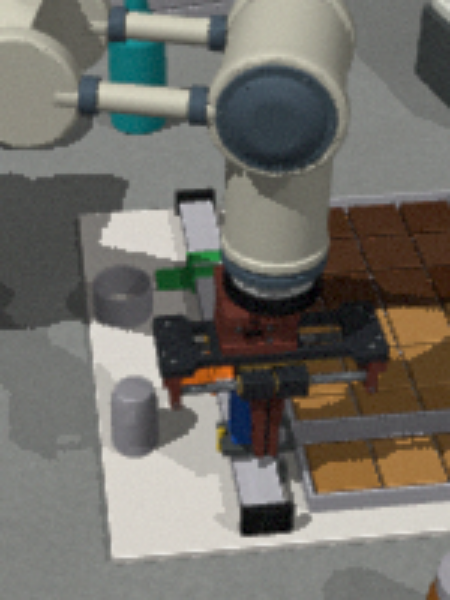

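Call:
{"op": "move_arm", "data": {"deltas": [[0,[0,-3,0],[0,0,0]],[0,[0,-6,0],[0,0,0]],[0,[0,-9,0],[0,0,0]],[0,[0,-12,0],[0,0,0]],[0,[0,-16,0],[0,0,0]],[0,[0,-20,0],[0,0,0]],[0,[0,-25,0],[0,0,0]],[0,[0,-30,0],[0,0,0]],[0,[0,-35,0],[0,0,0]],[0,[0,-40,0],[0,0,0]],[0,[0,-45,0],[0,0,0]],[0,[0,-50,0],[0,0,0]]]}}

```text
clock: 5.83
position: [541.6, -174.1, 92.9]
orientation: [-3.141, -0.003, -0.194]
ft_force: [0.4, -1.0, -0.0]
finger_gap: 0.008
```

```bash
cat > q.py <<'E'
from m import *
u=np.array([np.sin(.195),np.cos(.195)])
s=get_state();p=s['position'];print(s['clock'],p,"f",s['ft_force'],"TCP along",p[:2]@u)
for n in('side','top'):
  c=shot(n)
  for l in('post_top','green_catch','orange_catch'):
    for d in cams.landmark_of(n,l)[:1]:
      X=w(c,d['location']); print(n,l,X,'along',X[:2]@u,d['score'])
E
python3 q.py
```

```text
5.8333 [ 541.6 -174.1   92.9] f [ 0.4 -1.  -0. ] TCP along -65.84419166565762
side post_top [ 545.5 -152.6  108.2] along -44.037503089349556 0.83
side green_catch [590.2  84.5  26.6] along 197.25304283508467 0.66
side orange_catch [557.6 -74.7  31.5] along 34.72507055836036 0.55
top post_top [ 546.4 -147.8  106.9] along -39.143430659593875 0.62
top green_catch [590.9  80.9  29.8] along 193.8662087619217 0.82
top orange_catch [560.5 -67.   32.5] along 42.88130933011847 0.69
```

Call:
{"op": "move_arm", "data": {"deltas": [[0,[0,-5,0],[0,0,0]],[0,[0,-10,0],[0,0,0]],[0,[0,-15,0],[0,0,0]],[0,[0,-20,0],[0,0,0]],[0,[0,-25,0],[0,0,0]],[0,[0,-30,0],[0,0,0]],[0,[0,-35,0],[0,0,0]],[0,[0,-40,0],[0,0,0]],[0,[0,-45,0],[0,0,0]],[0,[0,-50,0],[0,0,0]],[0,[0,-54,0],[0,0,0]],[0,[0,-56,0],[0,0,0]]]}}

```text
clock: 7.23
position: [552.1, -120.9, 93.1]
orientation: [3.138, -0.003, -0.195]
ft_force: [-1.3, -7.1, 0.3]
finger_gap: 0.004
```

Call:
{"op": "move_arm", "data": {"deltas": [[0,[0,-2,0],[0,0,0]],[0,[0,-4,0],[0,0,0]]]}}

```text
clock: 7.4
position: [552.6, -118.5, 93.1]
orientation: [3.135, -0.003, -0.196]
ft_force: [-1.6, -6.1, -0.0]
finger_gap: 0.008
```

Call:
{"op": "move_arm", "data": {"deltas": [[0,[0,-2,0],[0,0,0]],[0,[0,-4,0],[0,0,0]]]}}

```text
clock: 7.57
position: [553.0, -116.0, 93.1]
orientation: [3.132, -0.003, -0.197]
ft_force: [-0.4, -5.5, 1.0]
finger_gap: 0.004
```

Call:
{"op": "move_arm", "data": {"deltas": [[0,[0,-2,0],[0,0,0]],[0,[0,-4,0],[0,0,0]]]}}

```text
clock: 7.73
position: [553.7, -112.7, 93.1]
orientation: [3.131, -0.003, -0.198]
ft_force: [-0.9, -3.5, -0.0]
finger_gap: 0.003
```

Call:
{"op": "move_arm", "data": {"deltas": [[0,[0,-2,0],[0,0,0]],[0,[0,-4,0],[0,0,0]]]}}

```text
clock: 7.9
position: [554.5, -108.4, 93.1]
orientation: [3.131, -0.003, -0.198]
ft_force: [-1.5, -0.8, -0.0]
finger_gap: 0.005
```

```bash
python3 q.py
```

```text
7.9 [ 554.5 -108.4   93.1] f [-1.5 -0.8 -0. ] TCP along 1.1331259501735076
side post_top [560.6 -86.3 109. ] along 23.92289705100565 0.66
side green_catch [489.6  56.    3.8] along 149.82400471853276 0.55
side orange_catch [560.2 -72.6  29.7] along 37.319356552118094 0.48
top post_top [559.8 -78.5 106.7] along 31.411480571208642 0.54
top green_catch [589.1  81.5  30.3] along 194.0834865693408 0.67
top orange_catch [559.7 -67.4  32.3] along 42.3314694531243 0.44
```

Orange's first crest is at TCP-along ≈ 0 (force peaked at about 7 N, then fell off). With the catches 156 mm apart, the green crest should be near 157. Pushing on over the orange catch.

Call:
{"op": "move_arm", "data": {"deltas": [[0,[0,-4,0],[0,0,0]],[0,[0,-8,0],[0,0,0]],[0,[0,-11,0],[0,0,0]],[0,[0,-14,0],[0,0,0]],[0,[0,-17,0],[0,0,0]],[0,[0,-20,0],[0,0,0]],[0,[0,-23,0],[0,0,0]],[0,[0,-26,0],[0,0,0]],[0,[0,-29,0],[0,0,0]],[0,[0,-33,0],[0,0,0]],[0,[0,-37,0],[0,0,0]],[0,[0,-41,0],[0,0,0]]]}}

```text
clock: 9.3
position: [562.6, -67.6, 92.5]
orientation: [3.132, -0.003, -0.197]
ft_force: [-0.4, 0.4, -0.0]
finger_gap: 0.003
```

Call:
{"op": "move_arm", "data": {"deltas": [[0,[0,-5,0],[0,0,0]],[0,[0,-10,0],[0,0,0]],[0,[0,-15,0],[0,0,0]],[0,[0,-20,0],[0,0,0]],[0,[0,-25,0],[0,0,0]],[0,[0,-30,0],[0,0,0]],[0,[0,-35,0],[0,0,0]],[0,[0,-40,0],[0,0,0]],[0,[0,-45,0],[0,0,0]],[0,[0,-50,0],[0,0,0]],[0,[0,-55,0],[0,0,0]],[0,[0,-58,0],[0,0,0]]]}}

```text
clock: 10.3
position: [574.1, -10.1, 91.9]
orientation: [3.132, -0.003, -0.197]
ft_force: [0.6, -0.3, 1.0]
finger_gap: 0.002
```

```bash
python3 q.py
```

```text
10.3 [574.1 -10.1  91.9] f [ 0.6 -0.3  1. ] TCP along 101.38599141426661
side post_top [560.5 -72.7  28.6] along 37.29906768141032 0.18
side green_catch [590.6  82.9  27.7] along 195.80096683908857 0.4
side orange_catch [557.5 -74.5  28.3] along 34.9653733413126 0.56
top post_top [580.   16.  105.3] along 128.11205164286565 0.43
top green_catch [590.2  81.1  31.1] along 193.91324937441897 0.71
top orange_catch [566.3 -63.5  31.4] along 47.41213582384107 0.5
```

Call:
{"op": "move_arm", "data": {"deltas": [[0,[0,-5,0],[0,0,0]],[0,[0,-10,0],[0,0,0]],[0,[0,-15,0],[0,0,0]],[0,[0,-20,0],[0,0,0]],[0,[0,-25,0],[0,0,0]],[0,[0,-30,0],[0,0,0]],[0,[0,-34,0],[0,0,0]],[0,[0,-37,0],[0,0,0]],[0,[0,-37,0],[0,0,0]]]}}

```text
clock: 11.45
position: [581.3, 26.1, 91.4]
orientation: [3.132, -0.002, -0.197]
ft_force: [0.2, 0.6, -0.2]
finger_gap: 0.003
```

Call:
{"op": "move_arm", "data": {"deltas": [[0,[0,-2,0],[0,0,0]],[0,[0,-4,0],[0,0,0]]]}}

```text
clock: 11.62
position: [582.1, 30.1, 91.3]
orientation: [3.132, -0.002, -0.197]
ft_force: [0.3, 0.2, 0.8]
finger_gap: 0.005
```

```bash
python3 q.py;python3 -c "
from h import *
c=shot('top');im=c['image'][120:250,160:360,::-1];cv2.imwrite('pics/t4.png',cv2.resize(im,None,fx=4,fy=4))"
```

```text
11.6167 [582.1  30.1  91.3] f [0.3 0.2 0.8] TCP along 142.33069797545394
side post_top [587.4  48.1 107.6] along 160.9982715224229 0.77
side green_catch [590.3  84.7  24.4] along 197.47774396099004 0.66
side orange_catch [560.6 -73.   28.3] along 36.95740438932074 0.61
top post_top [588.9  54.1 105.1] along 167.2276873228487 0.48
top orange_catch [560.9 -69.   33.6] along 40.988950394462066 0.68
```

View pics/t4.png

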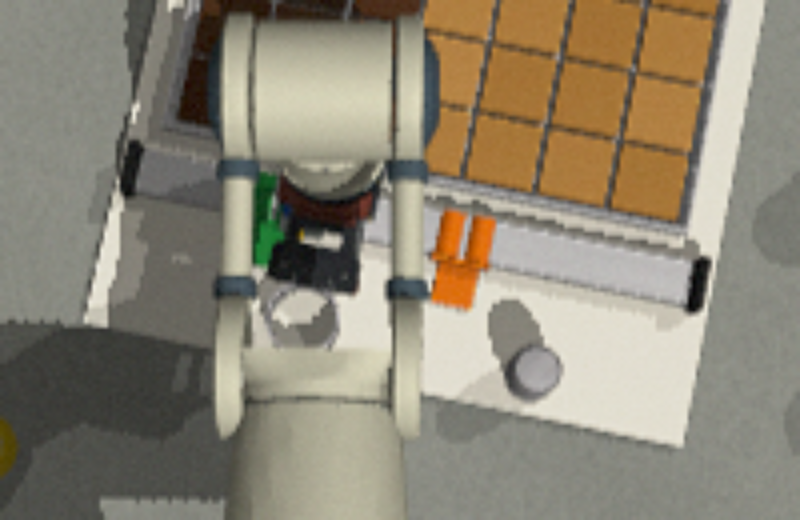

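The guide is past orange, at crop (460,260), and just short of green, at crop (265,215). Creeping forward in small pushes now.

Call:
{"op": "move_arm", "data": {"deltas": [[0,[0,-2,0],[0,0,0]],[0,[0,-4,0],[0,0,0]]]}}

```text
clock: 12.23
position: [582.6, 32.3, 91.5]
orientation: [3.129, -0.002, -0.198]
ft_force: [-2.7, -8.6, 1.6]
finger_gap: 0.003
```

Call:
{"op": "move_arm", "data": {"deltas": [[0,[0,-1.5,0],[0,0,0]],[0,[0,-3,0],[0,0,0]]]}}

```text
clock: 12.4
position: [582.9, 33.5, 91.6]
orientation: [3.125, -0.002, -0.199]
ft_force: [-2.0, -7.3, 1.2]
finger_gap: 0.005
```

Call:
{"op": "move_arm", "data": {"deltas": [[0,[0,-1.5,0],[0,0,0]],[0,[0,-3,0],[0,0,0]]]}}

```text
clock: 12.57
position: [583.1, 34.8, 91.6]
orientation: [3.122, -0.002, -0.201]
ft_force: [-2.5, -7.4, 0.6]
finger_gap: 0.003
```

Call:
{"op": "move_arm", "data": {"deltas": [[0,[0,-1.5,0],[0,0,0]],[0,[0,-3,0],[0,0,0]]]}}

```text
clock: 12.73
position: [583.4, 36.3, 91.6]
orientation: [3.119, -0.001, -0.202]
ft_force: [-2.2, -5.4, 1.5]
finger_gap: 0.009
```

Call:
{"op": "move_arm", "data": {"deltas": [[0,[0,-1.5,0],[0,0,0]],[0,[0,-3,0],[0,0,0]]]}}

```text
clock: 12.9
position: [583.7, 38.0, 91.6]
orientation: [3.117, -0.001, -0.203]
ft_force: [-1.9, -4.3, 1.3]
finger_gap: 0.001
```

Call:
{"op": "move_arm", "data": {"deltas": [[0,[0,-1.5,0],[0,0,0]],[0,[0,-3,0],[0,0,0]]]}}

```text
clock: 13.07
position: [584.2, 40.5, 91.6]
orientation: [3.116, -0.001, -0.203]
ft_force: [-1.7, -3.0, 1.9]
finger_gap: 0.004
```

Call:
{"op": "move_arm", "data": {"deltas": [[0,[0,-1.5,0],[0,0,0]],[0,[0,-2,0],[0,0,0]]]}}

```text
clock: 13.23
position: [584.7, 42.9, 91.6]
orientation: [3.116, -0.001, -0.203]
ft_force: [-1.9, -2.3, 1.2]
finger_gap: 0.005
```

Call:
{"op": "move_arm", "data": {"deltas": [[0,[0,-1,0],[0,0,0]],[0,[0,-1.5,0],[0,0,0]]]}}

```text
clock: 13.4
position: [585.1, 45.0, 91.5]
orientation: [3.117, -0.001, -0.203]
ft_force: [-1.4, -2.2, 1.5]
finger_gap: 0.004
```

```bash
python3 q.py|egrep "TCP|post"; python3 -c "
from h import *
c=shot('side');im=c['image'][160:260,210:330,::-1];cv2.imwrite('pics/s5.png',cv2.resize(im,None,fx=6,fy=6,interpolation=2))"
```

```text
13.4 [585.1  45.   91.5] f [-1.4 -2.2  1.5] TCP along 157.48516060659477
side post_top [592.5  65.5 107.8] along 179.03435470329987 0.72
top post_top [589.   72.5 105.9] along 185.29290239677624 0.52
```

View pics/s5.png

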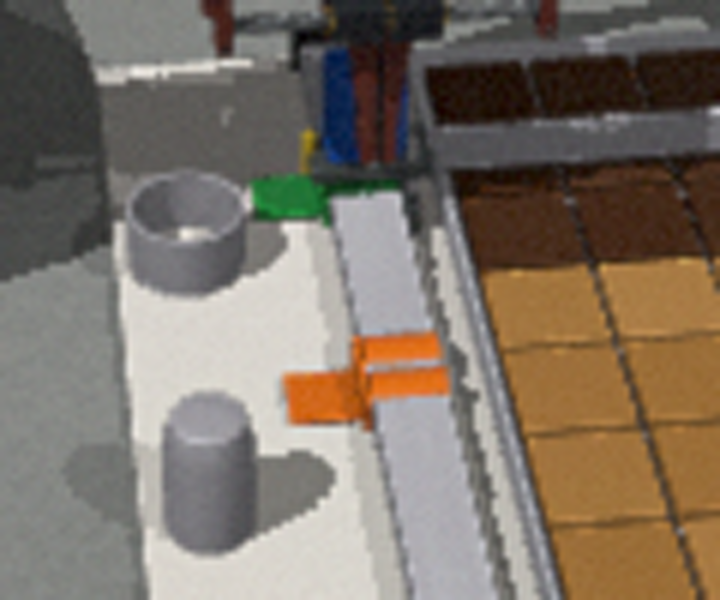

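The yellow pin (305,150) stands high, so the roller is on the green catch's first crest. Nudging on.

Call:
{"op": "move_arm", "data": {"deltas": [[0,[0,-1,0],[0,0,0]],[0,[0,-1,0],[0,0,0]]]}}

```text
clock: 14.02
position: [585.3, 45.5, 91.5]
orientation: [3.116, -0.001, -0.203]
ft_force: [0.0, 0.5, -0.0]
finger_gap: 0.004
```

Call:
{"op": "move_arm", "data": {"deltas": [[0,[0,-1,0],[0,0,0]],[0,[0,-1,0],[0,0,0]],[0,[0,-1,0],[0,0,0]]]}}

```text
clock: 14.27
position: [585.5, 46.6, 91.5]
orientation: [3.116, -0.001, -0.203]
ft_force: [-0.5, 0.5, -0.1]
finger_gap: 0.006
```

```bash
python3 q.py|egrep "TCP|post"
```

```text
14.2667 [585.5  46.6  91.5] f [-0.5  0.5 -0.1] TCP along 159.16729349882672
side post_top [590.6  64.9 107.5] along 178.11473472566632 0.87
top post_top [589.8  72.9 106.6] along 185.8447690370329 0.49
```

Call:
{"op": "move_arm", "data": {"deltas": [[0,[0,8,0],[0,0,0]],[0,[0,20,0],[0,0,0]],[0,[0,40,0],[0,0,0]],[0,[0,40,0],[0,0,0]]]}}

```text
clock: 15.0
position: [576.8, 3.9, 92.7]
orientation: [3.114, -0.001, -0.205]
ft_force: [-0.7, -0.6, -0.4]
finger_gap: 0.005
```

```bash
python3 q.py|egrep "TCP|post"; python3 -c "
from h import *
c=shot('side');im=c['image'][160:260,210:330,::-1];cv2.imwrite('pics/s6.png',cv2.resize(im,None,fx=6,fy=6,interpolation=2))"
```

```text
15.0 [576.8   3.9  92.7] f [-0.7 -0.6 -0.4] TCP along 115.58271179802948
side post_top [592.7  67.3 105.8] along 180.82404524389435 0.91
top post_top [592.1  74.6 106.3] along 187.8816713504913 0.63
```

View pics/s6.png

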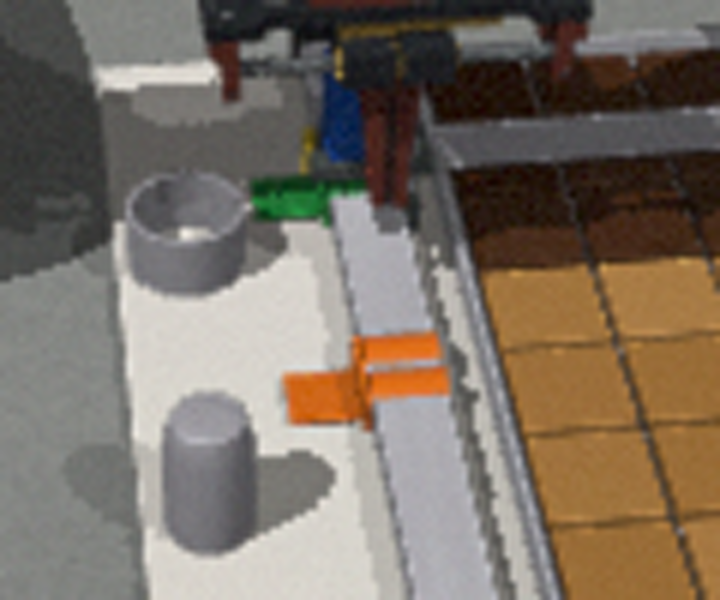

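Not yet seated: the guide stopped near the crest with no load (post ≈ 184, pin still high). Re-engaging and pushing a few mm on.

Call:
{"op": "move_arm", "data": {"deltas": [[0,[0,-10,0],[0,0,0]],[0,[0,-20,0],[0,0,0]],[0,[0,-30,0],[0,0,0]],[0,[0,-38,0],[0,0,0]],[0,[0,-42,1],[0,0,0]],[0,[0,-42,1],[0,0,0]]]}}

```text
clock: 15.95
position: [585.9, 50.3, 90.0]
orientation: [3.116, -0.0, -0.201]
ft_force: [0.1, -0.0, 0.7]
finger_gap: 0.008
```

Call:
{"op": "move_arm", "data": {"deltas": [[0,[0,-1,0],[0,0,0]],[0,[0,-2,0],[0,0,0]]]}}

```text
clock: 16.12
position: [586.2, 52.4, 89.8]
orientation: [3.116, 0.0, -0.201]
ft_force: [-0.4, -0.7, 0.2]
finger_gap: 0.002
```

Call:
{"op": "move_arm", "data": {"deltas": [[0,[0,-1,0],[0,0,0]],[0,[0,-1.5,0],[0,0,0]]]}}

```text
clock: 16.28
position: [586.5, 53.7, 89.7]
orientation: [3.116, 0.0, -0.201]
ft_force: [-0.3, 0.7, -0.2]
finger_gap: 0.004
```

```bash
python3 q.py|egrep "TCP|post"
```

```text
16.2833 [586.5  53.7  89.7] f [-0.3  0.7 -0.2] TCP along 166.36437040454882
side post_top [590.4  74.1 107.1] along 187.07775855813725 0.59
top post_top [592.4  82.1 108.6] along 195.28268413272792 0.52
```

Call:
{"op": "move_arm", "data": {"deltas": [[0,[0,8,0],[0,0,0]],[0,[0,20,0],[0,0,0]],[0,[0,40,0],[0,0,0]],[0,[0,65,0],[0,0,0]],[0,[0,65,-30],[0,0,0]],[0,[0,65,-70],[0,0,0]],[0,[0,80,-110],[0,0,0]],[0,[0,100,-130],[0,0,0]],[0,[0,120,-130],[0,0,0]],[0,[0,120,-130],[0,0,0]]]}}

```text
clock: 17.52
position: [563.3, -64.5, 225.8]
orientation: [3.115, -0.005, -0.204]
ft_force: [0.4, -0.4, 1.2]
finger_gap: 0.004
```

```bash
python3 q.py; python3 -c "
from h import *
a=shot('side')['image'][150:230,210:330,::-1]; b=shot('top')['image'][130:220,180:290,::-1]
cv2.imwrite('pics/s7.png',np.vstack([cv2.resize(a,(480,320),interpolation=2),cv2.resize(b,(480,280),interpolation=2)]))"
```

```text
17.5167 [563.3 -64.5 225.8] f [ 0.4 -0.4  1.2] TCP along 45.821084560363296
side post_top [595.7  75.4 103.7] along 189.4343236520856 0.6
side green_catch [589.7  86.   24. ] along 198.6384112753522 0.62
side orange_catch [384.8 317.   -3.2] along 385.5756368186898 0.72
top post_top [593.   81.5 106.3] along 194.84379967090706 0.59
top green_catch [587.6  81.3  29.7] along 193.57825290125868 0.52
top orange_catch [563.1 -66.1  32.2] along 44.29396686064855 0.53
```

View pics/s7.png

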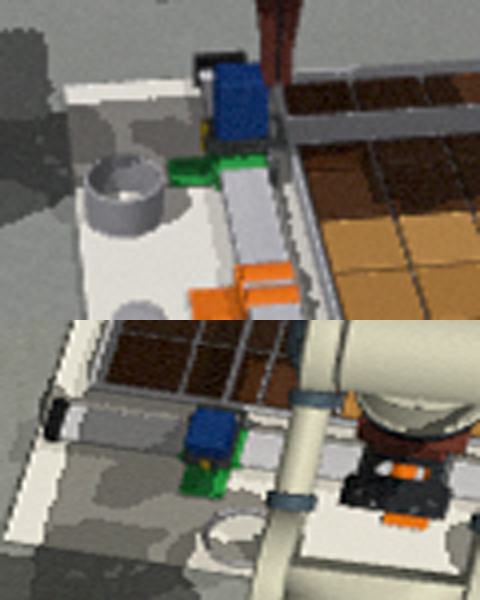

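The green tab is at (205,475) in the lower half, with the post above it at (212,432). It looks seated. I'll check the roller pin's height in the side images against the start (0 mm) and the crest (about 5 mm).

```bash
cat > pin.py <<'E'
from m import *
c=shot('side','side8.png'); u3=np.array([np.sin(.195),np.cos(.195),0]); n3=np.array([np.cos(.195),-np.sin(.195),0])
S=np.array([569.5,-26.7,0]); o=-c["R"].T@np.array(c["t"])
def meas(im,off,tag):
    hsv=cv2.cvtColor(im,cv2.COLOR_BGR2HSV).astype(int)
    m=((hsv[...,0]>22)&(hsv[...,0]<36)&(hsv[...,1]>110)&(hsv[...,2]>60)).astype(np.uint8)
    N,L,st,ce=cv2.connectedComponentsWithStats(m)
    for i in range(1,N):
        if st[i,4]<3: continue
        v,x=np.nonzero(L==i); W=hsv[...,1][L==i]
        for q,nm in(((np.average(x,weights=W),np.average(v,weights=W)),"cen"),((x.mean(),v.min()),"top"),((x.mean(),v.max()),"bot")):
            px=np.array(q)+off; d=np.array([(px[0]-c["cx"])/c["fx"],(px[1]-c["cy"])/c["fy"],1])@c["R"]
            X=o+d*(((S-22*n3-o)@n3)/(d@n3)); print(tag,nm,st[i,4],px,"along",X@u3,"z",X[2])
r_=lambda f:cv2.imread("pics/"+f)
dn=lambda f:cv2.resize(r_(f),(120,100),interpolation=cv2.INTER_AREA)
meas(r_("side0.png")[230:260,265:290],np.array([265,230]),"start")
meas(dn("s5.png")[15:35,40:60],np.array([250,175]),"crest5")
meas(dn("s6.png")[15:35,40:60],np.array([250,175]),"crest6")
meas(r_("side8.png")[170:195,250:275],np.array([250,170]),"now")
E
python3 pin.py
```

```text
start cen 7 [273.4 243.7] along -37.274699415353 z 9.951725052137476
start top 7 [273.4 242. ] along -36.664234605283454 z 15.758127716596505
start bot 7 [273.4 245. ] along -38.11965046508962 z 5.865780099832136
start cen 4 [272.5 248.5] along -24.52514969545551 z -20.801586249559932
start top 4 [272.5 248. ] along -23.698180344781562 z -19.762876925273417
start bot 4 [272.5 249. ] along -24.17692642198537 z -23.189068882378137
crest5 cen 13 [260.9 183.7] along 247.52683713831192 z 4.488824973947544
crest5 top 13 [260.8 182. ] along 249.05117986322495 z 10.124808364152273
crest5 bot 13 [260.8 186. ] along 248.58887817419196 z -5.692647401445129
crest6 cen 11 [260.7 184.1] along 252.91487314218415 z -1.197939755629136
crest6 top 11 [260.6 181. ] along 254.75541000381077 z 10.010775066462884
crest6 bot 11 [260.6 188. ] along 254.00524946962906 z -17.897965349391598
now cen 9 [260.4 182.9] along 261.67790872735753 z -2.7252522255823806
now top 9 [260.3 181. ] along 262.92585352308265 z 4.1105371448906
now bot 9 [260.3 186. ] along 262.4552388917356 z -15.94929596523707
```

The pin view is nearly edge-on to its plane, so that check isn't conclusive. Instead I'll do a gentle probe: in the pocket, a push should meet rising force near TCP-along 171. I'll stop well below 4 N.

Call:
{"op": "move_arm", "data": {"deltas": [[0,[0,-30,0],[0,0,0]],[0,[0,-55,20],[0,0,0]],[0,[0,-55,60],[0,0,0]],[0,[0,-55,100],[0,0,0]],[0,[0,-60,130],[0,0,0]],[0,[0,-80,134],[0,0,0]],[0,[0,-100,134],[0,0,0]],[0,[0,-110,134],[0,0,0]],[0,[0,-114,134],[0,0,0]],[0,[0,-114,134],[0,0,0]],[0,[0,-114,134],[0,0,0]]]}}

```text
clock: 18.98
position: [585.5, 47.9, 86.4]
orientation: [3.116, -0.001, -0.2]
ft_force: [0.3, -0.1, -0.8]
finger_gap: 0.003
```

```bash
python3 q.py|egrep "TCP|post"
```

```text
18.9833 [585.5  47.9  86.4] f [ 0.3 -0.1 -0.8] TCP along 160.46542049503122
side post_top [593.6  78.9 103.7] along 192.46686174216347 0.85
top post_top [592.3  84.3 107.8] along 197.42423798330333 0.4
```

Call:
{"op": "move_arm", "data": {"deltas": [[0,[0,-3,0],[0,0,0]],[0,[0,-6,0],[0,0,0]],[0,[0,-6,0],[0,0,0]]]}}

```text
clock: 19.63
position: [586.4, 54.3, 85.5]
orientation: [3.117, 0.001, -0.2]
ft_force: [-0.6, -0.1, 0.5]
finger_gap: 0.002
```

Call:
{"op": "move_arm", "data": {"deltas": [[0,[0,-1,0],[0,0,0]],[0,[0,-1.5,0],[0,0,0]]]}}

```text
clock: 19.8
position: [586.7, 56.0, 85.5]
orientation: [3.117, 0.001, -0.2]
ft_force: [-0.4, -1.6, 1.1]
finger_gap: 0.006
```

Call:
{"op": "move_arm", "data": {"deltas": [[0,[0,-1,0],[0,0,0]],[0,[0,-1,0],[0,0,0]]]}}

```text
clock: 19.97
position: [586.8, 56.3, 85.5]
orientation: [3.115, 0.001, -0.2]
ft_force: [-2.1, -3.4, 0.3]
finger_gap: 0.005
```

The force rises steeply (1.6 to 3.4 N within 0.4 mm) at TCP-along ≈ 168.8. That is the second ridge's flank, so the guide is in the pocket. Backing off.

Call:
{"op": "move_arm", "data": {"deltas": [[0,[0,3,0],[0,0,0]],[0,[0,10,0],[0,0,0]],[0,[0,30,0],[0,0,0]],[0,[0,60,0],[0,0,0]],[0,[0,65,-30],[0,0,0]],[0,[0,65,-70],[0,0,0]],[0,[0,80,-110],[0,0,0]],[0,[0,110,-135],[0,0,0]],[0,[0,150,-135],[0,0,0]],[0,[0,190,-135],[0,0,0]],[0,[0,200,-135],[0,0,0]],[0,[0,200,-135],[0,0,0]]]}}

```text
clock: 20.97
position: [547.2, -138.9, 225.9]
orientation: [3.115, 0.0, -0.205]
ft_force: [0.1, -0.4, 0.0]
finger_gap: 0.005
```

```bash
python3 q.py; python3 -c "
from h import *
a=shot('side')['image'][150:230,210:330,::-1]; b=shot('top')['image'][130:220,180:290,::-1]
cv2.imwrite('pics/s9.png',np.vstack([cv2.resize(a,(480,320),interpolation=2),cv2.resize(b,(480,280),interpolation=2)]))"
```

```text
20.9667 [ 547.2 -138.9  225.9] f [ 0.1 -0.4  0. ] TCP along -30.292186410043897
side post_top [594.1  73.3 108.3] along 186.99770654358224 0.95
side green_catch [588.3  84.6  25.2] along 196.93610344731417 0.45
side orange_catch [561.2 -73.7  30.3] along 36.46446200209067 0.8
top post_top [593.2  81.4 109.2] along 194.76174708443435 0.77
top green_catch [589.9  79.7  31.2] along 192.47516228768745 0.64
top orange_catch [561.5 -67.2  32.8] along 42.88086139595772 0.46
```

View pics/s9.png

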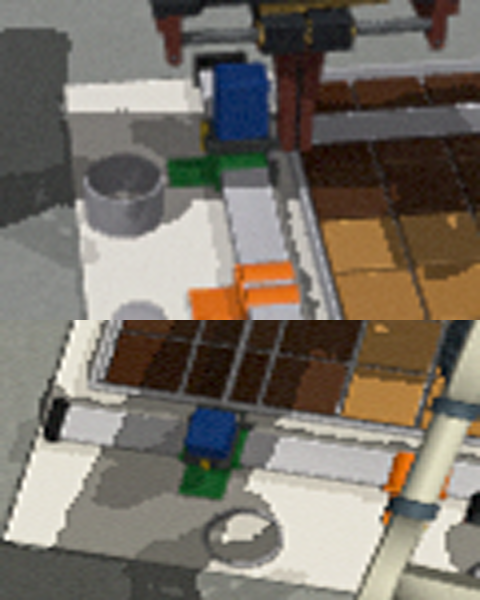

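The post at (212,432) sits over the green tab (205,475), the same place as before the probe. The arm is clear and the cutter is undisturbed. Handing in.

```bash
python3 -c "
from h import *
print(get_state()['joint_vel'].round(3)); print(ticket.job_done())"
```

```text
[-0.005 -0.001  0.    -0.002  0.002  0.001]
the job is handed in; nothing more can be done
None
```

I pushed the guide by its blue post over the orange catch and into the green one, then backed the arm clear and handed the job in at about 21 s. The hand-in gives no verdict. I believe the guide is seated in the green pocket, but the evidence is indirect.

**How it went:** the push peaked at about 7 N on the orange catch and about 9 N on the green one. My first stop left the guide resting on green's first crest, so I re-engaged and pushed on about 7 mm.

**Checks that agree it is seated:**
- **Probe push:** the force climbed steeply, from 1.6 to 3.4 N within 0.4 mm, about 9.5 mm past the first crest. I took this to be the second ridge's flank, with the guide in the pocket. I then withdrew below the push-out force.
- **Final pictures:** the post stands over the green tab, in the same place as before the probe. The cutter hasn't moved; I did not measure the other bystanders again, but the arm stayed clear of them.

**Checks that disagreed or settled nothing:**
- **Post position:** relative to the green catch, the top camera's network put the post at +2 mm and the side camera's at −10 mm. The side camera had read the post about 6 mm low during contact. Corrected from that contact, the two cameras average about −1 mm.
- **Roller pin:** I could not read its height reliably in the images, so roller-down rests on the probe alone.

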